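# Drive the brass pin out of the lab stand into the catch tray

## Robot

A 6-joint arm with a two-finger parallel gripper is mounted at the origin on the work surface. World frame = base frame: x ahead of the robot, y to its left, z up, the work surface at z = 0. Lengths are in mm, angles in rad, forces in N, time in s.
With the tool pointing down it reaches from about 350 to 875 mm from the base axis. Payload 4.2 kg.
Tool frame: the origin (TCP) lies between the finger pads; the fingertips stand 25 mm ahead of it and the grasp point (between the pads) lies 6 mm ahead of it; z points along the fingers, y is the line along which they close (so a half turn about z gives the same grasp; the last joint's range is limited). The gripper opens to 85 mm and grips with 20 to 120 N. Pads are 22 mm wide; open, the fingers measure 114 mm over their backs; the gripper's body (76 mm by 85 mm) begins 54 mm behind the grasp point. The pads swing forward as they close: fully open they stand 13 mm farther back than shut.
Start: joints at [-0.857, 0.385, 0.008, 0, -1.194, -0.259], TCP at [274.563, -561.44, 256.312] pointing down, gripper open.
Joint ranges: [-3.14, 3.14], [-1.21, 2.06], [-1.07, 1.41], [-3.16, 2.05], [-2.99, -0.16], [-3.1, 3.1]. Speed limits (rad/s): [2.79, 2.79, 3.14, 3.14, 3.14, 3.14].

## Interface

Orientations are given as a unit quaternion [x, y, z, w].
In Python, from bench import read_state, get_image, job_done gives the robot as it stands.
- The arm moves only by the tool play_rows, never from a script. Its argument "series" is a list of rows, each a list of 6 numbers: the shift along the world's x, y, z in mm, then the turn, a rotation vector about the world's x, y, z in units of 6 degrees (1.0 is 6 degrees). A call has 1 to 20 rows; each row shifts and turns the commanded pose from where the row before left it; what a row does not reach is not made up. A row lasts 1/12 s, in which the tool goes at most 41.7 mm and 7.16 degrees, less where a joint would pass 70% of its speed; a pose out of reach is approached as far as the arm can. A call is refused whole if a number of a shift passes 41.7 or a number of a turn 1, either way. A call with a gripper value outside its range is refused whole. "gripper" is the opening, from 0 (shut) to 1 (fully open), set as the call begins (left out, the last holds). The fingers move at their own pace and stop on an object; the grip force is fixed at half the most. Time passes only in rows, so rows that do not move let the fingers close. It gives the time, the measured TCP pose, the force, the opening and the grip force at its end, in the units of the state.
- read_state(): the state, without advancing time (a new reading comes with each control period).
- get_image(name): name is "side" or "top"; returns a dict with "image" (480x640x3 uint8, red, green, blue), "fx", "fy", "cx", "cy" (pixels), "dist_coeffs" ([k1, k2, p1, p2, k3] as OpenCV has them; the pictures are not rectified), "eye" and "rotation" of the camera in the world. Camera axes: x right, y down, z forward; pixel columns grow to the right and rows downward; lengths in mm; the calibration is good to about 2 mm. A picture is of the moment at which its call begins. There is no depth.
- job_done(): hands the job in; it is judged then, once.
The state is a dict: "clock": time; "joints": joint angles; "joint_vel": joint speeds; "joint_efforts": joint torques, N m; "position": TCP position; "ee_rot": TCP orientation; "contact_force": force on the tool from outside, world axes, zero at the start; "wrist_torque": the same for the moment, N m; "gripper_width": finger opening in mm; "grasp_force": force on a finger pad.
Only numpy, scipy, OpenCV 4.12 (cv2) and the standard library are available. Lean on these libraries where they do the work, as an engineer would, in place of code of your own. Each camera call takes 0.05 s, during which the arm holds its last target. There are 200 camera calls.

## Task

Set the steel catch tray on the bench under the blue arm of the stand, below the brass pin. Then take the green-handled punch from the rack and push the brass pin straight down and out of its hole with it, so that it drops into the tray; never touch the pin with the gripper. Leave the punch standing in the empty hole, its flange resting on the arm, and let go.

Things in the scene. Friction and masses are not known exactly. Their poses are not given: they have to be found in the camera images.
- hole (a point): Centre of the top mouth of the vertical through-hole, 22 mm wide, in the fixed stand's blue arm. Arm top 115 mm, underside 85 mm above the bench; below it all is free. z up; the arm ends 25 mm from here towards -x (open side, facing the robot), is 60 mm wide in y; its column starts 72 mm towards +x. Sprung plungers half-way down pinch the pin: some 4 to 12 N moves it; past them it falls.
- pin_mid (a point): Middle of the brass pin, a plain cylinder 20 mm in diameter and 50 mm long (z along it), 0.1 to 0.15 kg. It starts upright in the hole, its top 15 mm above the blue arm, its lower end 5 mm below the arm's underside.
- tray_tab (a point): Steel catch tray's upright black tab, grasp point 45 mm above the tray's underside. Tab 12 mm thick in x, 40 wide in y, top 25 mm above this point. It stands mid-way on one short end of the pan, which reaches from here 160 mm along +x, is 90 wide, walls 20 high, 3 thick. z up, 0.2 to 0.3 kg. Starts flat on the bench. Best catching spot: 110 mm from here along +x.
- punch_grip (a point): Centre of the punch's green handle, 26 mm thick, 70 long, z up. 40 mm below: underside of its flange (36 wide); from there an 8 mm thick tip, end 85 mm below this point. 0.15 kg. Hangs upright in one of 3 places of a white rack, flange on the rack's top, 70 mm above the bench. The tools stand 60 mm apart along x; y is free. Orange and black ones are too short for this job.
Things that resemble listed ones, but are neither listed nor needed, are in the scene too. What is meant by the part that bears punch_grip is not purple, and is the larger of those in its own colour.

How it is judged (in metres and radians):
On the way:
1. the tray lies flat on the bench with its pan under the pin, and the pin is still in its hole (x of hole in the frame of tray_tab between 0.025 and 0.145 m and y of hole in the frame of tray_tab between -0.033 and 0.033 m and height (world z) of tray_tab below 0.055 m and angle between tray_tab's own z axis and vertical below 0.12 rad and distance of pin_mid from where it was at the start of the episode below 0.008 m), for 0.2 s.
At the end, for the whole second after the job is handed in: The brass pin rests inside the tray's pan, the tray stands flat on the bench, and the green-handled punch stands upright (within 10 degrees) in the empty hole with its flange on the arm (within 6 mm in height, 14 mm sideways), all at rest (x of pin_mid in the frame of tray_tab between 0.008 and 0.158 m and y of pin_mid in the frame of tray_tab between -0.043 and 0.043 m and height (world z) of pin_mid below 0.042 m and linear speed of each of pin, punch below 0.03 m/s and height (world z) of tray_tab below 0.055 m and angle between tray_tab's own z axis and vertical below 0.12 rad and horizontal distance between punch_grip and hole below 0.014 m and z of punch_grip in the frame of hole between 0.034 and 0.046 m and angle between punch_grip's own z axis and vertical below 0.17 rad); the robot touches nothing.
It fails at once if the gripper touches the pin (contact force between the fingers and pin above 1 N).
It fails at once if the pin is moved from its place while the punch is not over the hole (distance of pin_mid from where it was at the start of the episode above 0.012 m and horizontal distance between punch_grip and hole above 0.03 m).
It also fails if it takes over 61 s, if anything falls off the work surface, if the arm or the gripper's body presses on something with over 40 N, if the wrist force passes 120 N, or if a joint passes its speed limit or range.

## Working session

There is one attempt and no reset: what is moved stays moved. The work goes in short steps, Python scripts to look and compute and a tool call to move; the robot and the scene stay as the last step left them, time stands still between calls to the robot, and variables do not carry over. Pictures are saved under pics/ and viewed, at most 10 in all, crops included, and the job is handed in when it is done.

Besides the shell and the picture viewer there is one more tool, called after ">>>" as a command line: name --pt "numbers of a row" for each row, then --argument value for the rest. play_rows: Moves the arm, as the interface text tells. Its arguments: {"type":"object","properties":{"series":{"type":"array","items":{"type":"array","items":{"type":"number"}}},"gripper":{"type":"number"}},"required":["series"]}

```bash
mkdir -p pics
cat > h.py <<'E'
import numpy as np, cv2, json
from bench import read_state, get_image, job_done
def shot(n,f):
    d=get_image(n); cv2.imwrite(f'pics/{f}.png',cv2.cvtColor(d['image'],cv2.COLOR_RGB2BGR))
    json.dump({k:np.array(v).tolist() for k,v in d.items() if k!='image'},open(f'{n}.json','w')); return d
def ray(n,u,v):
    d=json.load(open(f'{n}.json')); K=np.array([[d['fx'],0,d['cx']],[0,d['fy'],d['cy']],[0,0,1]])
    p=cv2.undistortPoints(np.array([[[u,v]]],float),K,np.array(d['dist_coeffs'])).ravel()
    return np.array(d['eye']),np.array(d['rotation'])@np.array([p[0],p[1],1])
def atz(n,u,v,z):
    e,r=ray(n,u,v); return (e+r*(z-e[2])/r[2]).round(1)
def proj(n,P):
    d=json.load(open(f'{n}.json')); K=np.array([[d['fx'],0,d['cx']],[0,d['fy'],d['cy']],[0,0,1]]);R=np.array(d['rotation'])
    c=(np.atleast_2d(P)-np.array(d['eye']))@R
    return cv2.projectPoints(c,np.zeros(3),np.zeros(3),K,np.array(d['dist_coeffs']))[0].reshape(-1,2).round(1)
E
python3 - <<'E'
from h import *
for n in('side','top'):
    d=shot(n,n+'0'); print(n,d['eye'],np.round(d['rotation'],3).tolist(),d['fx'])
print(read_state())
E
```

```text
side [-64.23065508 707.22557926 669.1256038 ] [-0.288, 0.817, -0.47, 0.172] 561.0417097146798
top [ 473.69107205  -30.20792262 1098.62146992] [-0.701, 0.712, -0.035, 0.01] 498.96377438736675
{'clock': 0.1, 'joints': array([-8.57411711e-01,  3.85512916e-01,  6.77504248e-03, -4.82679823e-04,
       -1.19402167e+00, -2.58623926e-01]), 'joint_vel': array([ 0.00087816, -0.00193755,  0.00338242,  0.00075672,  0.00015912,
       -0.00084231]), 'joint_efforts': array([-3.71170809e-04, -3.93319809e+01,  1.88929886e+01,  4.19789940e+00,
       -2.61039597e-03,  2.17812618e-05]), 'position': array([ 274.36203885, -561.03087639,  255.30869472]), 'ee_rot': array([-2.25339235e-01,  9.74279844e-01,  9.72727398e-04, -2.60158187e-04]), 'contact_force': array([ 0.98116683, -0.39672775, -0.1627841 ]), 'wrist_torque': array([ 0.0213409 ,  0.0139894 , -0.01072987]), 'grasp_force': 0.0, 'gripper_width': 85.71255761702096}
```

View pics/side0.png

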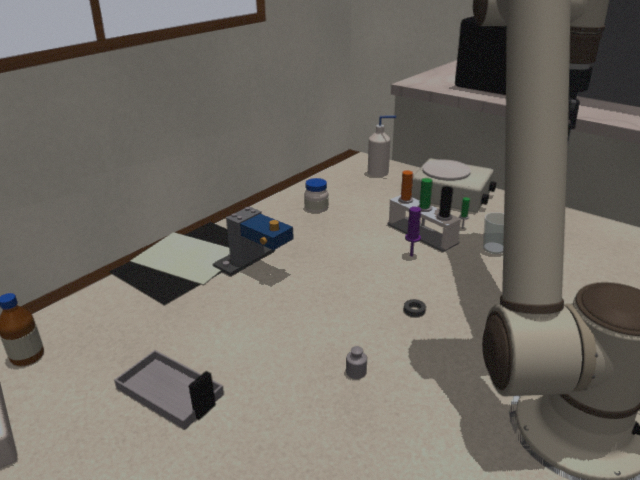

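View pics/top0.png

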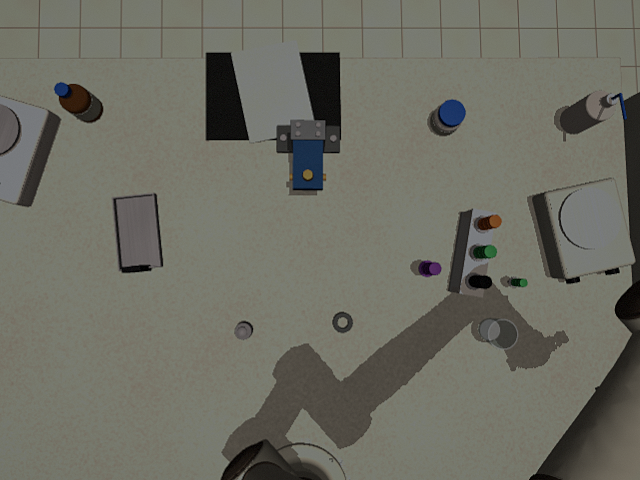

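Candidates for the punch in the top view: the large green one in the middle of the rack at (485,252), a small green one at (518,282) and a purple one at (430,268). The large green one in the rack fits: it isn't purple and it's the bigger of the two greens. I'll confirm that with an enlarged crop.

```bash
sed -i "s/np.array(d\['rotation'\])/Rotation.from_quat(d['rotation']).as_matrix()/g; 1a from scipy.spatial.transform import Rotation" h.py
python3 - <<'E'
from h import *
t=cv2.imread('pics/top0.png');s=cv2.imread('pics/side0.png')
def c(im,x,y,w,h,k): return cv2.resize(im[y:y+h,x:x+w],None,fx=k,fy=k,interpolation=cv2.INTER_CUBIC)
m=np.vstack([np.hstack([c(t,440,200,100,75,4),c(t,265,115,100,75,4)]),np.hstack([c(t,90,185,100,100,3),np.zeros((300,100,3),np.uint8),c(s,380,160,100,75,4)])])
cv2.imwrite('pics/m0.png',cv2.convertScaleAbs(m,alpha=1.5,beta=15))
print(proj('top',[[473,-30,0],[473,70,0],[573,-30,0]]))
E
```

```text
[[310.3 268.2]
 [264.6 269. ]
 [309.7 222.8]]
```

View pics/m0.png

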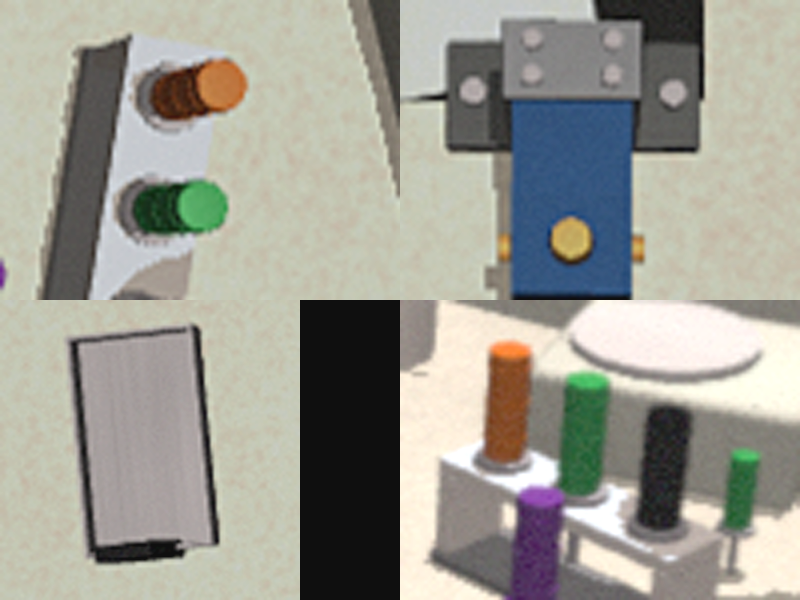

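The crop confirms it: the large green punch is in the middle of the rack, handle top at top (490.8,251.5) and side (426.8,180.2). The pin top is at top (307.8,175). The tray rim corners are at (113,198), (156,194), (162,266) and (120,270), with the tab at (136,268).

Run:
```python
from h import *
print('pin top',atz('top',307.75,175,130),'side-look',proj('side',[atz('top',307.75,175,130)]))
P=atz('top',490.75,251.5,145);print('punch',P,proj('side',[P]),'side est',atz('side',426.75,180.2,145))
print('flange',atz('top',440+150/4,200+209/4,74))
print('rack corners',atz('top',440+132/4,200+35/4,70), atz('top',440+96/4,200+280/4,70))
c=[atz('top',*p,20) for p in [(113.3,197.7),(156,194),(162.3,266),(120,270.3)]]
print(c); f=(c[0]+c[1])/2; b=(c[2]+c[3])/2; d=f-b; print('mid',(f+b)/2,'yaw',np.degrees(np.arctan2(d[1],d[0])),np.linalg.norm(d))
w=c[0]-c[1]; print('w',np.linalg.norm(w),np.degrees(np.arctan2(-w[0],w[1])))
print('tab',atz('top',136.3,268.2,70),[atz('top',90+x/3,185+(y-300)/3,70) for x,y in((97,553),(183,548))])
print('side tab',atz('side',203,376,70))
for n in ['rot']: print(Rotation.from_quat(read_state()['ee_rot']).as_matrix().round(3))
```

```text
pin top [655.4 -27.6 130. ] side-look [[275.1 221.5]]
punch [ 499.5 -379.4  145. ] [[427.6 179.3]] side est [ 498.5 -373.7  145. ]
flange [ 500.3 -377.5   74. ]
rack corners [ 591.7 -372.6   70. ] [ 464.  -349.1   70. ]
[array([631.1, 390.6,  20. ]), array([638.1, 299.9,  20. ]), array([483. , 285.8,  20. ]), array([475.3, 374.9,  20. ])]
mid [556.875 337.8    20.   ] yaw 5.475117352382733 156.16245547505972
w 90.96972023701078 4.413197163011199
tab [479.  323.4  70. ] [array([477.1, 351.5,  70. ]), array([479.6, 293.9,  70. ])]
side tab [477.9 329.2  70. ]
[[-0.898 -0.439 -0.001]
 [-0.439  0.898  0.002]
 [ 0.     0.002 -1.   ]]
```

>>> play_rows --pt "8.5 37.1 0 0 0 0.5" --pt "8.5 37.1 0 0 0 0.5" --pt "8.5 37.1 0 0 0 0.5" --pt "8.5 37.1 0 0 0 0.5" --pt "8.5 37.1 0 0 0 0.5" --pt "8.5 37.1 0 0 0 0.5" --pt "8.5 37.1 0 0 0 0.5" --pt "8.5 37.1 0 0 0 0.5" --pt "8.5 37.1 0 0 0 0.5" --pt "8.5 37.1 0 0 0 0.5" --pt "8.5 37.1 0 0 0 0.5" --pt "8.5 37.1 0 0 0 0.5" --pt "8.5 37.1 0 0 0 0.5" --pt "8.5 37.1 0 0 0 0.5" --pt "8.5 37.1 0 0 0 0.5" --pt "8.5 37.1 0 0 0 0.5" --pt "8.5 37.1 0 0 0 0.5" --pt "8.5 37.1 0 0 0 0.5" --pt "8.5 37.1 0 0 0 0.5" --pt "8.5 37.1 0 0 0 0.5" --gripper 1

```text
clock: 1.77
position: [444.2, 182.4, 256.1]
ee_rot: [-0.684, 0.73, 0.0, -0.0]
contact_force: [0.0, -0.3, 1.1]
gripper_width: 85.3
grasp_force: 0.0
```

>>> play_rows --pt "8.4 37.4 -25 0 0 0.4" --pt "8.4 37.4 -25 0 0 0.4" --pt "8.4 37.4 -25 0 0 0.4" --pt "8.4 37.4 -25 0 0 0.4" --pt "0 0 0 0 0 0" --pt "0 0 0 0 0 0" --pt "0 0 0 0 0 0"

```text
clock: 2.35
position: [474.9, 316.5, 164.8]
ee_rot: [0.741, -0.671, 0.0, 0.001]
contact_force: [0.6, -0.6, -0.6]
gripper_width: 85.1
grasp_force: 0.0
```

Run:
```python
from h import *
shot('side','side1')
s=read_state();print(s['position'],Rotation.from_quat(s['ee_rot']).as_matrix().round(3))
im=cv2.imread('pics/side1.png')[280:440,80:300];cv2.imwrite('pics/c1.png',cv2.resize(im,None,fx=3.5,fy=3.5))
```

```text
[475.15150279 316.25613777 165.79690885] [[ 0.098 -0.995  0.   ]
 [-0.995 -0.098  0.   ]
 [-0.    -0.    -1.   ]]
```

View pics/c1.png

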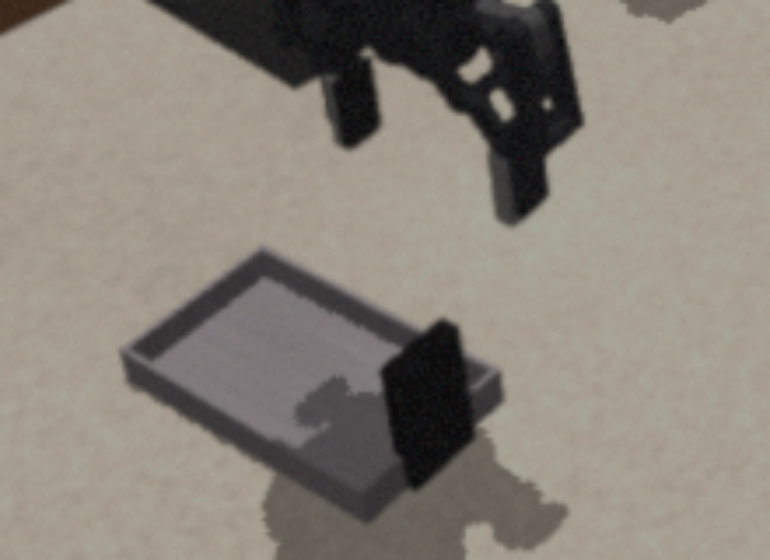

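The open gripper is above and beside the tray tab, which has its top centre near side px (200,379). It needs about 15 mm more in y, then the descent.

>>> play_rows --pt "1.5 7.5 -5 0 0 0" --pt "1 7 -10 0 0 0" --pt "0 0 -20 0 0 0" --pt "0 0 -20 0 0 0" --pt "0 0 -20 0 0 0" --pt "0 0 -20 0 0 0" --pt "0 0 -13 0 0 0" --pt "0 0 -7 0 0 0" --pt "0 0 0 0 0 0" --pt "0 0 0 0 0 0"

```text
clock: 3.23
position: [478.0, 331.4, 50.5]
ee_rot: [0.741, -0.671, 0.0, -0.0]
contact_force: [-0.0, -0.0, -0.3]
gripper_width: 85.2
grasp_force: 0.0
```

>>> play_rows --pt "0 0 0 0 0 0" --pt "0 0 0 0 0 0" --pt "0 0 0 0 0 0" --pt "0 0 0 0 0 0" --pt "0 0 0 0 0 0" --pt "0 0 0 0 0 0" --pt "0 0 0 0 0 0" --pt "0 0 0 0 0 0" --pt "0 0 0 0 0 0" --pt "0 0 0 0 0 0" --gripper 0

```text
clock: 4.07
position: [478.0, 331.5, 50.7]
ee_rot: [0.741, -0.671, 0.0, -0.0]
contact_force: [0.5, -1.0, 2.7]
gripper_width: 11.5
grasp_force: 59.0
```

>>> play_rows --pt "0 0 8 0 0 0" --pt "0 0 10 0 0 0" --pt "3.7 -20 0 0 0 -0.05" --pt "3.7 -20 0 0 0 -0.05" --pt "3.7 -20 0 0 0 -0.05" --pt "3.7 -20 0 0 0 -0.05" --pt "3.7 -20 0 0 0 -0.05" --pt "3.7 -20 0 0 0 -0.05" --pt "3.7 -20 0 0 0 -0.05" --pt "3.7 -20 0 0 0 -0.05" --pt "3.7 -20 0 0 0 -0.05" --pt "3.7 -20 0 0 0 -0.05" --pt "3.7 -20 0 0 0 -0.05" --pt "3.7 -20 0 0 0 -0.05" --pt "3.7 -20 0 0 0 -0.05" --pt "3.7 -20 0 0 0 -0.05" --pt "3.7 -20 0 0 0 -0.05" --pt "3.7 -20 0 0 0 -0.05" --pt "3.7 -20 0 0 0 -0.05" --pt "3.7 -20 0 0 0 -0.05"

```text
clock: 5.73
position: [543.9, -29.7, 68.6]
ee_rot: [0.709, -0.706, -0.0, 0.0]
contact_force: [0.4, -0.3, -2.5]
gripper_width: 11.2
grasp_force: 58.5
```

>>> play_rows --pt "0 0 0 0 0 0" --pt "0 0 0 0 0 0" --pt "0 0 -6 0 0 0" --pt "0 0 -6 0 0 0" --pt "0 0 -3 0 0 0" --pt "0 0 0 0 0 0" --pt "0 0 0 0 0 0"

```text
clock: 6.32
position: [544.0, -28.3, 52.8]
ee_rot: [0.709, -0.705, -0.0, 0.001]
contact_force: [1.0, -0.9, -2.1]
gripper_width: 11.1
grasp_force: 58.5
```

Run:
```python
from h import *
shot('side','side2');shot('top','top2')
s=read_state();print(s['position'],s['contact_force'])
a=cv2.imread('pics/side2.png')[170:330,180:380];b=cv2.imread('pics/top2.png')[130:290,220:420]
cv2.imwrite('pics/c2.png',cv2.convertScaleAbs(cv2.resize(np.hstack([a,b]),None,fx=2,fy=2),alpha=1.4))
```

```text
[544.36698575 -28.35648478  53.27451009] [-0.05715872  0.91653807 -1.20774659]
```

View pics/c2.png

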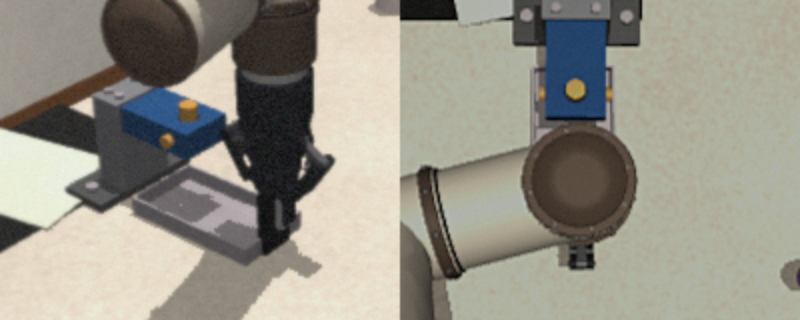

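The tray pan lies under the arm, centred on the pin (top crop pin at 575,88), and the pin is still in place. I'll set the tray down, release it and go to the punch.

>>> play_rows --pt "0 0 -2 0 0 0" --pt "0 0 0 0 0 0" --pt "0 0 0 0 0 0"

```text
clock: 6.67
position: [544.2, -28.7, 51.2]
ee_rot: [0.709, -0.706, -0.0, 0.0]
contact_force: [0.8, -0.4, -1.8]
gripper_width: 11.1
grasp_force: 58.5
```

>>> play_rows --pt "0 0 0 0 0 0" --pt "0 0 0 0 0 0" --pt "0 0 0 0 0 0" --pt "0 0 0 0 0 0" --pt "0 0 0 0 0 0" --pt "0 0 0 0 0 0" --pt "0 0 0 0 0 0" --pt "0 0 0 0 0 0" --pt "0 0 5 0 0 0" --pt "0 0 15 0 0 0" --pt "0 0 30 0 0 0" --pt "0 0 30 0 0 0" --pt "0 0 30 0 0 0" --pt "0 0 30 0 0 0" --pt "0 0 30 0 0 0" --pt "0 0 10 0 0 0" --gripper 1

```text
clock: 8.0
position: [546.3, -28.7, 236.9]
ee_rot: [0.709, -0.705, 0.003, -0.004]
contact_force: [0.4, -0.8, 0.8]
gripper_width: 85.5
grasp_force: 0.0
```

>>> play_rows --pt "-2.5 -19.4 0 0 0 -0.93" --pt "-2.5 -19.4 0 0 0 -0.93" --pt "-2.5 -19.4 0 0 0 -0.93" --pt "-2.5 -19.4 0 0 0 -0.93" --pt "-2.5 -19.4 0 0 0 -0.93" --pt "-2.5 -19.4 0 0 0 -0.93" --pt "-2.5 -19.4 0 0 0 -0.93" --pt "-2.5 -19.4 0 0 0 -0.93" --pt "-2.5 -19.4 0 0 0 -0.93" --pt "-2.5 -19.4 0 0 0 -0.93" --pt "-2.5 -19.4 0 0 0 -0.93" --pt "-2.5 -19.4 0 0 0 -0.93" --pt "-2.5 -19.4 0 0 0 -0.93" --pt "-2.5 -19.4 0 0 0 -0.93" --pt "-2.5 -19.4 0 0 0 -0.93" --pt "-2.5 -19.4 0 0 0 -0.93" --pt "-2.5 -19.4 0 0 0 -0.93" --pt "-2.5 -19.4 0 0 0 -0.93" --pt "0 0 0 0 0 0" --pt "0 0 0 0 0 0"

```text
clock: 9.67
position: [498.7, -378.5, 230.7]
ee_rot: [0.089, 0.996, 0.0, -0.0]
contact_force: [-0.0, 0.2, 0.5]
gripper_width: 85.5
grasp_force: 0.0
```

Run:
```python
from h import *
shot('side','side3');shot('top','top3')
s=read_state();print(s['position'],s['joints'],Rotation.from_quat(s['ee_rot']).as_matrix().round(3)[:2])
a=cv2.imread('pics/side3.png')[110:270,340:500];b=cv2.imread('pics/side3.png')[190:290,200:300];b=cv2.resize(b,(160,160));c=cv2.imread('pics/top3.png')[130:290,230:390]
cv2.imwrite('pics/c3.png',cv2.convertScaleAbs(cv2.resize(np.hstack([a,b,c]),None,fx=1.66,fy=1.66),alpha=1.4))
```

```text
[ 499.07346843 -377.40776523  231.04095974] [-3.89346328e-01  4.03867608e-01 -2.72532838e-02 -3.17111576e-04
 -1.14039787e+00 -1.35787533e+00] [[-0.984  0.176 -0.001]
 [ 0.176  0.984  0.001]]
```

View pics/c3.png

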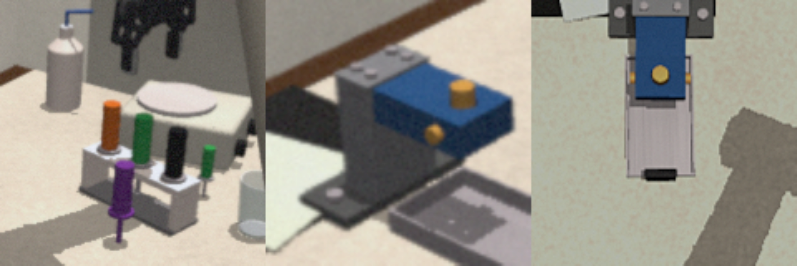

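The tray sits well under the pin, and the gripper is above the rack. Descending onto the green punch.

>>> play_rows --pt "0.5 -0.5 -20 0 0 0" --pt "0 0 -20 0 0 0" --pt "0 0 -20 0 0 0" --pt "0 0 -20 0 0 0" --pt "0 0 -15 0 0 0" --pt "0 0 -12 0 0 0" --pt "0 0 -8 0 0 0" --pt "0 0 0 0 0 0" --pt "0 0 0 0 0 0"

```text
clock: 10.52
position: [500.1, -378.0, 116.5]
ee_rot: [0.088, 0.996, -0.0, -0.0]
contact_force: [0.3, 0.9, 0.0]
gripper_width: 85.4
grasp_force: 0.0
```

>>> play_rows --pt "0 0 0 0 0 0" --pt "0 0 0 0 0 0" --pt "0 0 0 0 0 0" --pt "0 0 0 0 0 0" --pt "0 0 0 0 0 0" --pt "0 0 0 0 0 0" --pt "0 0 0 0 0 0" --pt "0 0 0 0 0 0" --pt "0 0 0 0 0 0" --gripper 0

```text
clock: 11.27
position: [500.1, -378.6, 116.9]
ee_rot: [0.089, 0.996, -0.0, 0.0]
contact_force: [0.1, 0.8, 3.9]
gripper_width: 24.5
grasp_force: 58.8
```

>>> play_rows --pt "0 0 10 0 0 0" --pt "0 0 20 0 0 0" --pt "0 0 30 0 0 0" --pt "0 0 30 0 0 0" --pt "0 0 30 0 0 0" --pt "0 0 30 0 0 0" --pt "0 0 0 0 0 0"

```text
clock: 11.85
position: [501.8, -380.2, 273.9]
ee_rot: [0.088, 0.996, -0.003, 0.006]
contact_force: [0.4, -0.8, -0.8]
gripper_width: 24.7
grasp_force: 58.9
```

>>> play_rows --pt "8.6 19.5 0 0 0 0" --pt "8.6 19.5 0 0 0 0" --pt "8.6 19.5 0 0 0 0" --pt "8.6 19.5 0 0 0 0" --pt "8.6 19.5 0 0 0 0" --pt "8.6 19.5 0 0 0 0" --pt "8.6 19.5 0 0 0 0" --pt "8.6 19.5 0 0 0 0" --pt "8.6 19.5 0 0 0 0" --pt "8.6 19.5 0 0 0 0" --pt "8.6 19.5 0 0 0 0" --pt "8.6 19.5 0 0 0 0" --pt "8.6 19.5 0 0 0 0" --pt "8.6 19.5 0 0 0 0" --pt "8.6 19.5 0 0 0 0" --pt "8.6 19.5 0 0 0 0" --pt "8.6 19.5 0 0 0 0" --pt "8.6 19.5 0 0 0 0" --pt "0 0 0 0 0 0" --pt "0 0 0 0 0 0"

```text
clock: 13.52
position: [654.3, -26.4, 265.2]
ee_rot: [0.088, 0.996, -0.0, -0.001]
contact_force: [-0.4, -0.2, -0.9]
gripper_width: 24.4
grasp_force: 59.2
```

>>> play_rows --pt "0 0 -15 0 0 0" --pt "0 0 -10 0 0 0" --pt "0 0 0 0 0 0" --pt "0 0 0 0 0 0"

```text
clock: 13.85
position: [653.8, -28.2, 240.3]
ee_rot: [0.089, 0.996, -0.0, -0.001]
contact_force: [0.2, 0.2, -0.7]
gripper_width: 24.6
grasp_force: 59.2
```

Run:
```python
from h import *
shot('side','side4')
s=read_state();p=s['position'];print(p,s['contact_force'],s['gripper_width'],Rotation.from_quat(s['ee_rot']).as_matrix().round(3)[:,2])
print(proj('side',[[p[0],p[1],p[2]-91],[655.4,-27.6,130]]))
a=cv2.imread('pics/side4.png')[150:270,210:350]
cv2.imwrite('pics/c4.png',cv2.convertScaleAbs(cv2.resize(a,None,fx=5,fy=5,interpolation=cv2.INTER_CUBIC),alpha=1.4))
```

```text
[654.36747179 -28.16195289 241.23245804] [-0.1143645   0.75448618 -1.2654043 ] 24.608466382494992 [-0.001 -0.001 -1.   ]
[[275.2 212.8]
 [275.1 221.5]]
```

View pics/c4.png

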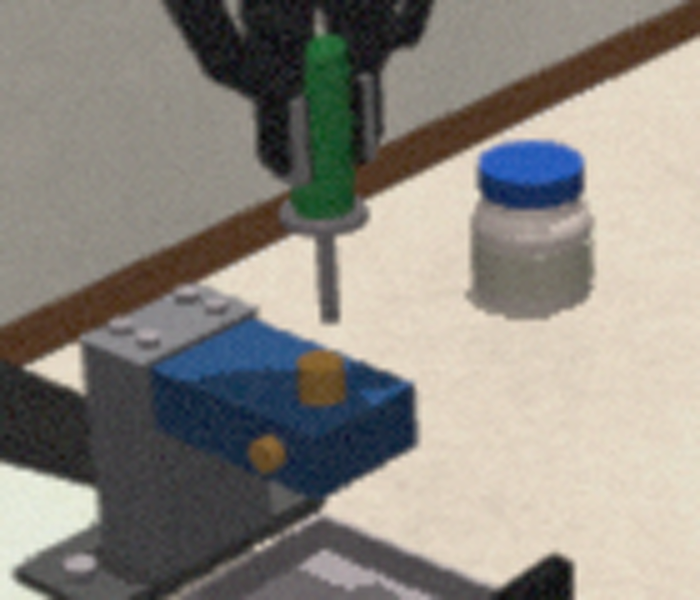

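Run:
```python
from h import *
p=read_state()['position']
for n,z in(('handle top',29),('flange',-46),('tip',-91)): print(n,proj('side',[p+[0,0,z]]))
q=p+[0,0,-91]; print('dx10',proj('side',[q+[10,0,0]])-proj('side',[q]),'dy10',proj('side',[q+[0,10,0]])-proj('side',[q]),'dz10',proj('side',[q+[0,0,10]])-proj('side',[q]))
print('pin base/top',proj('side',[[655.4,-27.6,115],[655.4,-27.6,130]]))
```

```text
handle top [[272.2 157.6]]
flange [[274.1 192.8]]
tip [[275.2 212.8]]
dx10 [[-3.6 -1.4]] dy10 [[-3.3  1.7]] dz10 [[-0.2 -4.4]]
pin base/top [[275.5 227.9]
 [275.1 221.5]]
```

The tip is at side px (276,214) and the pin top at (274.5,222). That puts the tip about 2 px right of coaxial, or 4–5 mm short in x. I'll shift, lower it to just above the pin, and recheck.

>>> play_rows --pt "4 0.5 0 0 0 0" --pt "0 0 -7 0 0 0" --pt "0 0 -7 0 0 0" --pt "0 0 0 0 0 0" --pt "0 0 0 0 0 0"

```text
clock: 14.32
position: [658.1, -27.0, 226.3]
ee_rot: [0.089, 0.996, -0.0, -0.001]
contact_force: [-0.3, 0.2, -1.7]
gripper_width: 24.4
grasp_force: 59.2
```

Run:
```python
from h import *
shot('side','side5');shot('top','top5')
s=read_state();p=s['position'];print(p,s['contact_force'])
print(proj('side',[[p[0],p[1],p[2]-91],[655.4,-27.6,130]]))
a=cv2.imread('pics/side5.png')[185:245,245:305];b=cv2.imread('pics/top5.png')[145:205,278:338]
cv2.imwrite('pics/c5.png',cv2.convertScaleAbs(cv2.resize(np.hstack([a,b]),None,fx=6.6,fy=6.6,interpolation=cv2.INTER_CUBIC),alpha=1.4))
```

```text
[658.63352594 -26.93567996 227.28055199] [ 0.14519145 -0.98400824 -0.5480906 ]
[[273.6 218.5]
 [275.1 221.5]]
```

View pics/c5.png

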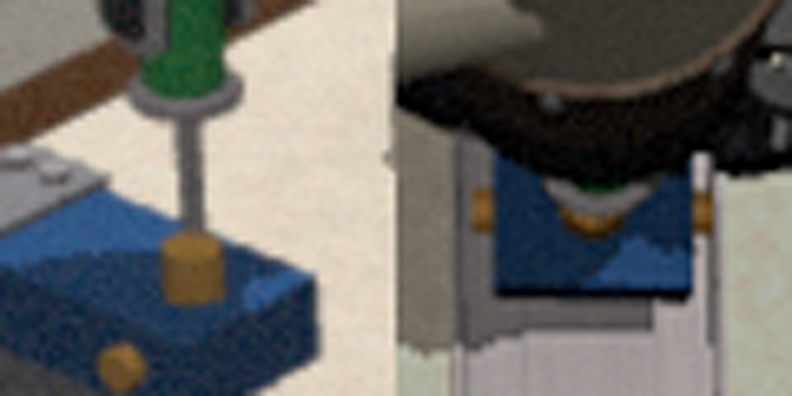

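Run:
```python
from h import *
A=atz('top',278+(601-396)/6.6,145+213/6.6,227-46); B=atz('top',278+(590-396)/6.6,145+236/6.6,130)
print('flange c',A+[18,0,0],'pin c',B+[10,0,0])
print('arm edges',atz('top',278+(495-396)/6.6,145+293/6.6,115),atz('top',278+(692-396)/6.6,145+293/6.6,115))
```

```text
flange c [659.5 -30.2 181. ] pin c [654.  -26.8 130. ]
arm edges [629.7   2.  115. ] [629.  -57.2 115. ]
```

Top view: the flange centre is at about (659.5,-30) and the hole at (654.3,-27.6), the latter from the arm edges. The side view has them coaxial along its own line of sight, so I'll correct by (-3,+2.5), then push down.

>>> play_rows --pt "-3 2.5 0 0 0 0" --pt "0 0 0 0 0 0" --pt "0 0 -3 0 0 0" --pt "0 0 -3 0 0 0" --pt "0 0 -3 0 0 0" --pt "0 0 -3 0 0 0" --pt "0 0 -3 0 0 0" --pt "0 0 -3 0 0 0"

```text
clock: 15.08
position: [656.7, -24.5, 211.4]
ee_rot: [0.088, 0.996, -0.0, 0.002]
contact_force: [-0.5, -0.1, 6.1]
gripper_width: 24.7
grasp_force: 59.2
```

>>> play_rows --pt "0 0 -3 0 0 0" --pt "0 0 -3 0 0 0" --pt "0 0 -3 0 0 0" --pt "0 0 -3 0 0 0" --pt "0 0 -3 0 0 0" --pt "0 0 -3 0 0 0" --pt "0 0 -3 0 0 0" --pt "0 0 -3 0 0 0"

```text
clock: 15.75
position: [655.6, -24.4, 185.3]
ee_rot: [0.089, 0.996, 0.0, 0.0]
contact_force: [-0.1, -0.6, -1.4]
gripper_width: 25.0
grasp_force: 59.2
```

>>> play_rows --pt "0 0 -3 0 0 0" --pt "0 0 -3 0 0 0" --pt "0 0 -3 0 0 0" --pt "0 0 -3 0 0 0" --pt "0 0 -3 0 0 0" --pt "0 0 0 0 0 0"

```text
clock: 16.25
position: [655.1, -24.5, 169.1]
ee_rot: [0.089, 0.996, -0.0, -0.001]
contact_force: [-0.2, 0.1, -1.8]
gripper_width: 24.6
grasp_force: 59.2
```

Pin released: the force is gone. Now seating the flange.

>>> play_rows --pt "0 0 -2 0 0 0" --pt "0 0 -2 0 0 0" --pt "0 0 -2 0 0 0" --pt "0 0 -1 0 0 0" --pt "0 0 0 0 0 0"

```text
clock: 16.67
position: [655.4, -24.4, 162.9]
ee_rot: [0.089, 0.996, -0.0, -0.0]
contact_force: [0.1, -0.1, -1.6]
gripper_width: 24.3
grasp_force: 59.2
```

Run:
```python
from h import *
shot('side','side6');shot('top','top6')
s=read_state();p=s['position'];print(p,s['contact_force'])
a=cv2.imread('pics/side6.png')[180:300,220:340];b=cv2.imread('pics/top6.png')[145:265,250:370]
cv2.imwrite('pics/c6.png',cv2.convertScaleAbs(cv2.resize(np.hstack([a,b]),None,fx=3.3,fy=3.3,interpolation=cv2.INTER_CUBIC),alpha=1.4))
```

```text
[655.59910418 -24.42156942 163.29981386] [ 0.46695013  0.42885896 -1.78004967]
```

View pics/c6.png

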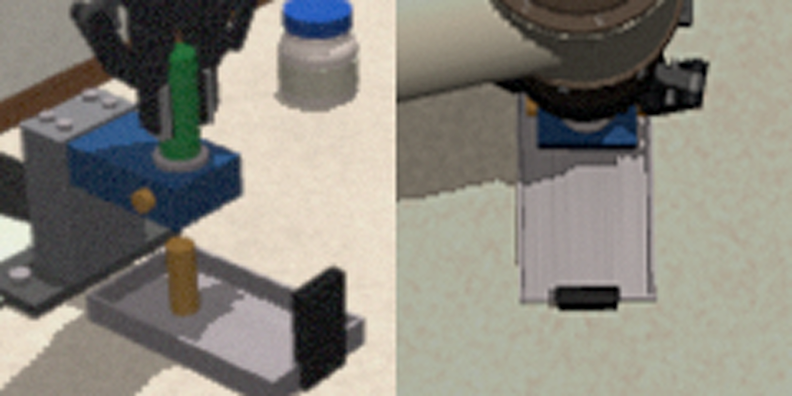

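The pin stands upright inside the pan and the punch is in the hole. Lowering the last few mm until contact.

>>> play_rows --pt "0 0 -1 0 0 0" --pt "0 0 -1 0 0 0" --pt "0 0 0 0 0 0"

```text
clock: 17.02
position: [655.8, -24.4, 161.9]
ee_rot: [0.089, 0.996, -0.0, 0.0]
contact_force: [-0.4, 0.3, 1.2]
gripper_width: 24.8
grasp_force: 59.4
```

>>> play_rows --pt "0 0 -1 0 0 0" --pt "0 0 0 0 0 0" --pt "0 0 0 0 0 0"

```text
clock: 17.27
position: [655.8, -24.4, 161.9]
ee_rot: [0.089, 0.996, -0.0, 0.001]
contact_force: [-1.7, 0.6, 6.0]
gripper_width: 24.8
grasp_force: 59.4
```

Seated, with contact force up to 6 N. Releasing and retreating upward.

>>> play_rows --pt "0 0 0 0 0 0" --pt "0 0 0 0 0 0" --pt "0 0 0 0 0 0" --pt "0 0 0 0 0 0" --pt "0 0 0 0 0 0" --pt "0 0 0 0 0 0" --pt "0 0 0 0 0 0" --pt "0 0 0 0 0 0" --pt "0 0 5 0 0 0" --pt "0 0 10 0 0 0" --pt "0 0 20 0 0 0" --pt "0 0 30 0 0 0" --pt "0 0 30 0 0 0" --pt "0 0 30 0 0 0" --pt "-20 0 20 0 0 0" --pt "-30 0 0 0 0 0" --pt "-30 0 0 0 0 0" --pt "-30 0 0 0 0 0" --pt "0 0 0 0 0 0" --pt "0 0 0 0 0 0" --gripper 1

```text
clock: 18.93
position: [544.6, -24.6, 307.4]
ee_rot: [0.088, 0.996, 0.0, 0.002]
contact_force: [-0.1, -0.7, 0.6]
gripper_width: 85.1
grasp_force: 0.0
```

Run:
```python
from h import *
shot('side','side7')
a=cv2.imread('pics/side7.png')[180:300,220:340]
cv2.imwrite('pics/c7.png',cv2.convertScaleAbs(cv2.resize(a,None,fx=4,fy=4,interpolation=cv2.INTER_CUBIC),alpha=1.4))
print(proj('side',[[655,-27.6,190],[655,-27.6,115]])-[220,180])
```

```text
[[53.8 15.1]
 [55.6 47.9]]
```

View pics/c7.png

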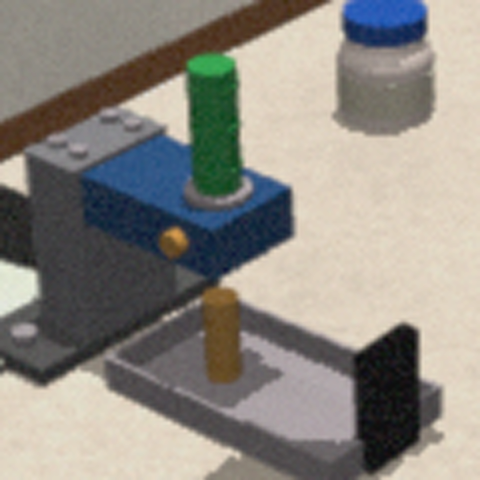

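The punch stands upright in the hole with its flange on the arm (crop 215,190). The pin stands in the tray (222,335), and the gripper is clear. Handing in.

```bash
python3 -c "
from bench import job_done
print(job_done())"
```

```text
the job is handed in; nothing more can be done
None
```

I handed the job in at about 19 s: the last picture shows the tray under the arm, the brass pin standing in its pan, and the green punch upright in the hole, released; no verdict came back.

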